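# Stop the gluing jig rocking

### The arm

A 7-joint arm with a two-finger parallel gripper is mounted at the origin on the work surface. World frame = base frame: x ahead of the robot, y to its left, z up, the work surface at z = 0. Lengths are in m, angles in rad, forces in N, time in s.
With the tool pointing down it reaches from about 0.4 to 0.875 m from the base axis. Payload 19.3 kg.
Tool frame: the origin (TCP) lies midway between the tips of the shut fingers; the grasp point (between the pads) lies 19 mm behind it; z points along the fingers, y is the line along which they close (so a half turn about z gives the same grasp; the last joint's range is limited). The gripper opens to 85 mm and grips with 20 to 120 N. Pads are 22 mm wide; open, the fingers measure 114 mm over their backs; the gripper's body (76 mm by 85 mm) begins 54 mm behind the grasp point. The pads swing forward as they close: fully open they stand 13 mm farther back than shut.
Start: joints at [-1.198, 0.521, -0.036, 1.599, 0.021, 1.021, -0.113], TCP at [0.268, 0.565, 0.231] pointing down, gripper open.
Joint ranges: [-2.91, 2.91], [-0.3, 2.13], [-1.5, 1.42], [0.17, 2.43], [-1.26, 4.41], [0.16, 1.93], [-2.52, 2.52]. Speed limits (rad/s): [1.89, 1.89, 2.39, 2.39, 3.01, 3.01, 3.01].

### API

Orientations are given as [roll, pitch, yaw] about the fixed x, y, z axes, in that order (R = Rz(yaw) Ry(pitch) Rx(roll)).
In Python, from workcell import bot gives the robot as it stands.
- The arm moves only by the tool move_arm, never from a script. Its argument "moves" is a list that holds one entry, the list of rows, each a list of 7 numbers: the opening, from 0 (shut) to 1 (fully open), then the shift along the tool's x, y, z in units of 1000 mm (1.0 is 1000 mm), then the turn, a rotation vector about the tool's x, y, z in units of 2 pi rad (1.0 is 2 pi rad). A call has 1 to 5 rows; each row is the pose to reach, as a shift and turn from the pose commanded when the call began, along the tool's axes at that moment, turning the shorter way round; what a row does not reach only later rows make up. A row lasts 1/10 s, in which the tool goes at most 50 mm and 8.59 degrees, less where a joint would pass 70% of its speed; a pose out of reach is approached as far as the arm can. A call with a number of a shift or a turn outside -1 to 1 is refused whole. A call with a gripper value outside its range is refused whole. The fingers move at their own pace and stop on an object; "force" is the grip in N (left out, the last holds). Time passes only in rows, so rows that repeat a pose let the fingers close. It gives the time, the measured TCP pose, the force, the opening and the grip force at its end, in the units of the state.
- bot.observe(): the state, without advancing time (a new reading comes with each control period).
- bot.grab_frame(name): name is "scene" or "top"; returns the picture (480x640x3 uint8, red, green, blue); there is no depth.
- bot.camera_params(name): a dict with "vertical_fov" (degrees; the focal length in pixels is half the picture's height over the tangent of half this angle, whatever the lens; pixels are square), "cx", "cy" (the principal point, pixels), "R" (3x3) and "t" (3): a world point X has camera coordinates R X + t. Camera axes: x right, y down, z forward; pixel columns grow to the right and rows downward; lengths in m; the calibration is good to about 2 mm. A picture is of the moment at which its call begins. camera_params takes no time and is no camera call.
- bot.job_done(): hands the job in; it is judged then, once.
The state is a dict: "clock": time; "qpos": joint angles; "qd": joint speeds; "joint_efforts": joint torques, N m; "position": TCP position; "tool_rot": TCP orientation; "force": force on the tool from outside, world axes, zero at the start; "moment": the same for the moment, N m; "grip_width": finger opening in m; "finger_force": force on a finger pad.
Only numpy, scipy, OpenCV 4.12 (cv2) and the standard library are available. Lean on these libraries where they do the work, as an engineer would, in place of code of your own. Each camera call takes 0.05 s, during which the arm holds its last target. There are 200 camera calls.

### The job

The gluing jig rocks because one of its corners has no proper support. With the fingertips, press down on the corners of its plate one after another until you find the one that gives; then push that corner's wooden wedge straight in under the plate, sliding flat on the table, until it is tight. Leave the other three wedges and the things round about where they are, pick nothing up, and finish clear of everything.

Things in the scene. Friction and masses are not known exactly. Their poses are not given: they have to be found in the camera images.
- jig_plate: gluing jig: plywood plate 180 x 180 x 12 mm with a low L fence, an MDF box corner and a toggle clamp in its middle (under 45 mm above the plate). Origin at the middle of its underside, 10 mm above the table; x away from the robot and y left at yaw 0. Bolted to the table at its centre through a rubber washer: it can only tilt a little. Its corners stand on four hidden packers, one of them too thin
- corner_1 (a point): place to press on top of the jig plate at its far left corner (seen from the robot), 16 mm in from both edges: bare plywood, 22 mm above the table when level. A sound corner goes down less than 1 mm when pressed; the one over the thin packer goes down about 4 mm under 3 N, then stops hard, and springs back level when let go
- corner_2 (a point): place to press on top of the jig plate at its far right corner (seen from the robot), 16 mm in from both edges: bare plywood, 22 mm above the table when level. A sound corner goes down less than 1 mm when pressed; the one over the thin packer goes down about 4 mm under 3 N, then stops hard, and springs back level when let go
- corner_3 (a point): place to press on top of the jig plate at its near right corner (seen from the robot), 16 mm in from both edges: bare plywood, 22 mm above the table when level. A sound corner goes down less than 1 mm when pressed; the one over the thin packer goes down about 4 mm under 3 N, then stops hard, and springs back level when let go
- corner_4 (a point): place to press on top of the jig plate at its near left corner (seen from the robot), 16 mm in from both edges: bare plywood, 22 mm above the table when level. A sound corner goes down less than 1 mm when pressed; the one over the thin packer goes down about 4 mm under 3 N, then stops hard, and springs back level when let go
- wedge_1: loose beech wedge of the far left corner, flat on the table, thin end just under the plate's left edge 40 mm along from that corner's press point. 64 x 26 mm, height 4 mm (thin end) to 14.6 mm (thick end), 16 g. Origin: middle of its underside; x points to the thin end. It slides in under 1 N for 25 to 40 mm, then jams at about 85 mm from jig_plate (y); 5 to 10 N set it tight
- wedge_2: loose beech wedge of the far right corner, flat on the table, thin end just under the plate's right edge 40 mm along from that corner's press point. 64 x 26 mm, height 4 mm (thin end) to 14.6 mm (thick end), 16 g. Origin: middle of its underside; x points to the thin end. It slides in under 1 N for 25 to 40 mm, then jams at about 85 mm from jig_plate (y); 5 to 10 N set it tight
- wedge_3: loose beech wedge of the near right corner, flat on the table, thin end just under the plate's right edge 40 mm along from that corner's press point. 64 x 26 mm, height 4 mm (thin end) to 14.6 mm (thick end), 16 g. Origin: middle of its underside; x points to the thin end. It slides in under 1 N for 25 to 40 mm, then jams at about 85 mm from jig_plate (y); 5 to 10 N set it tight
- wedge_4: loose beech wedge of the near left corner, flat on the table, thin end just under the plate's left edge 40 mm along from that corner's press point. 64 x 26 mm, height 4 mm (thin end) to 14.6 mm (thick end), 16 g. Origin: middle of its underside; x points to the thin end. It slides in under 1 N for 25 to 40 mm, then jams at about 85 mm from jig_plate (y); 5 to 10 N set it tight
- packer_1: round steel packer, 26 mm across, under one of the plate's corners (the numbers do not go with the corner numbers); three are 10 mm high and one is 6 mm, which cannot be seen from above. Origin at the middle of its underside, on the table
- packer_2: round steel packer, 26 mm across, under one of the plate's corners (the numbers do not go with the corner numbers); three are 10 mm high and one is 6 mm, which cannot be seen from above. Origin at the middle of its underside, on the table
- packer_3: round steel packer, 26 mm across, under one of the plate's corners (the numbers do not go with the corner numbers); three are 10 mm high and one is 6 mm, which cannot be seen from above. Origin at the middle of its underside, on the table
- packer_4: round steel packer, 26 mm across, under one of the plate's corners (the numbers do not go with the corner numbers); three are 10 mm high and one is 6 mm, which cannot be seen from above. Origin at the middle of its underside, on the table
- paint_a: bystander: full paint bottle, 38 mm across, 105 mm tall. Origin at the middle of its underside
- paint_b: bystander: full paint bottle, 38 mm across, 105 mm tall. Origin at the middle of its underside
- tumbler: bystander: glass tumbler, 68 mm across, 85 mm tall. Origin at the middle of its underside
- brush: bystander: flat paint brush lying down, 170 mm long, 20 mm high, its middle at the origin. Origin at the middle of its underside
- tape_roll: bystander: roll of tape lying flat, 90 mm across, 24 mm high. Origin at the middle of its underside
- mdf_box: bystander: small open MDF box, 85 x 65 x 45 mm. Origin at the middle of its underside

How it is judged:
By the outcome, as a careful person would: the job done as asked, in the order asked, and still so for the second after the job is handed in, with the robot touching nothing.
It also fails if it takes over 45 s, if anything falls off the work surface, if the arm or the gripper's body presses on something with over 40 N, if the wrist force passes 120 N, or if a joint passes its speed limit or range.

## Working session

There is one attempt and no reset: what is moved stays moved. The work goes in short steps, Python scripts to look and compute and a tool call to move; the robot and the scene stay as the last step left them, time stands still between calls to the robot, and variables do not carry over. Pictures are saved under pics/ and viewed, at most 10 in all, crops included, and the job is handed in when it is done.

Besides the shell and the picture viewer there is one more tool, called after "Request:" as a command line: name --argument value ..., lists and objects as JSON in quotes. move_arm: Moves the arm, as the interface text tells. Shifts and turns lie within -1 to 1; 1 stands for 1000 mm of shift or 2 pi rad of turn. Its arguments: {"type":"object","properties":{"moves":{"type":"array"},"force":{"type":"number"}},"required":["moves"]}

```bash
ls; mkdir -p pics; python3 - <<'E'
from workcell import bot
import cv2
for n in("scene","top"):
    cv2.imwrite(f"pics/{n}0.png",bot.grab_frame(n)[:,:,::-1]); print(n,bot.camera_params(n))
print(bot.observe())
E
```

```text
pics
scene {'vertical_fov': 48.76392697049814, 'cx': 324.1659173944315, 'cy': 250.24912221454542, 'R': array([[-0.65201155,  0.75799647, -0.01795225],
       [ 0.43585948,  0.35533237, -0.82690109],
       [-0.62040909, -0.54697372, -0.56206076]]), 't': array([ 0.33822549, -0.23590327,  1.38078653])}
top {'vertical_fov': 51.113420777319554, 'cx': 315.6447444536199, 'cy': 243.09530322654967, 'R': array([[ 0.00790925, -0.99994931, -0.00623016],
       [-0.98936246, -0.00692018, -0.14530667],
       [ 0.14525619,  0.00731316, -0.98936705]]), 't': array([0.02185904, 0.55092108, 0.91894718])}
{'clock': 0.1, 'qpos': array([-1.19821433,  0.52196072, -0.03632216,  1.59994993,  0.02120388,
        1.0210477 , -0.11281143]), 'qd': array([ 1.25586844e-03, -7.29897882e-05, -9.03540921e-04, -1.22112677e-03,
       -3.42140924e-04, -3.25656217e-05, -8.25676113e-04]), 'joint_efforts': array([ 3.32018120e-03, -9.28480840e+01,  1.98456332e+00, -3.70534587e+01,
        1.83397037e-02,  5.36902458e-03,  9.87555552e-06]), 'position': array([0.26769417, 0.56445205, 0.23077978]), 'tool_rot': array([-3.14061468e+00,  7.23914453e-05,  2.69878572e+00]), 'force': array([0.27948451, 0.4944887 , 0.14555137]), 'moment': array([ 0.02037326, -0.00250405,  0.0026181 ]), 'finger_force': 0.0, 'grip_width': 0.08541684142580527}
```

View pics/top0.png

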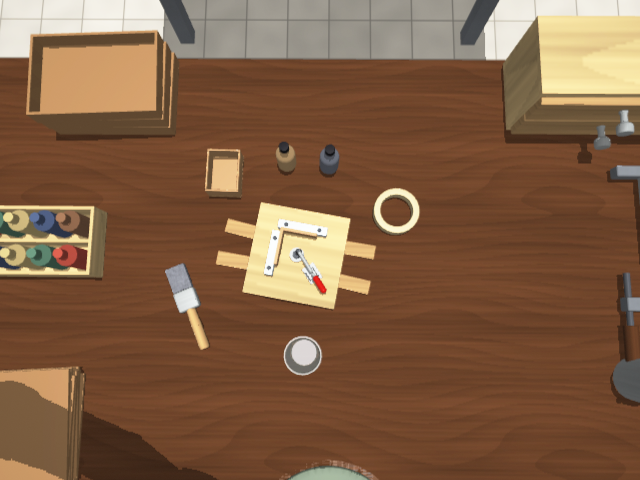

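View pics/scene0.png

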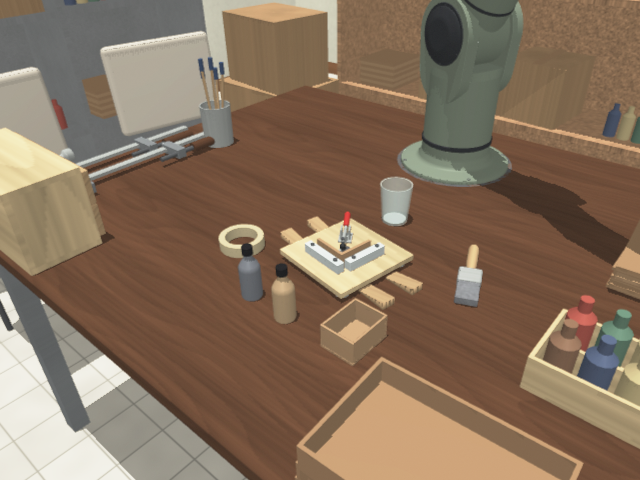

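The top view shows the plate with corners near (261,203), (351,217), (334,308) and (243,292). The wedges stick out left at (240,228) and (233,260), and right at (360,250) and (355,285). The tumbler is at (303,355), the tape at (396,211), the paint bottles at (286,157) and (329,160), and the brush at (187,305).

```bash
cat > h.py <<'E'
import numpy as np,cv2
from workcell import bot
def ray(n,uv,z):
    c=bot.camera_params(n);f=240/np.tan(np.radians(c["vertical_fov"]/2));R,t=c["R"],c["t"]
    uv=np.atleast_2d(uv).astype(float)
    d=np.c_[(uv[:,0]-c["cx"])/f,(uv[:,1]-c["cy"])/f,np.ones(len(uv))]@R
    o=-R.T@t
    return o+d*((z-o[2])/d[:,2])[:,None]
E
python3 - <<'E'
from h import *
im=cv2.imread("pics/top0.png");hsv=cv2.cvtColor(im,cv2.COLOR_BGR2HSV)
for p in[(255,280),(330,225),(240,228),(233,260),(360,250),(355,285),(215,300)]:print(p,hsv[p[1],p[0]])
m=((hsv[...,2]>140)).astype(np.uint8)*255
m[:190]=0;m[325:]=0;m[:,:212]=0;m[:,380:]=0
m[:,372:][:238]=0
full=m.copy()
cs,_=cv2.findContours(m,cv2.RETR_EXTERNAL,cv2.CHAIN_APPROX_NONE)
c=max(cs,key=cv2.contourArea);full=np.zeros_like(m);cv2.drawContours(full,[c],-1,255,-1)
k=cv2.getStructuringElement(cv2.MORPH_ELLIPSE,(31,31))
op=cv2.morphologyEx(full,cv2.MORPH_OPEN,k)
pc=max(cv2.findContours(op,0,1)[0],key=cv2.contourArea)
b=cv2.boxPoints(cv2.minAreaRect(pc));print("box",b)
W=ray("top",b,.022);print(W.round(4),W.mean(0));print(np.linalg.norm(W-np.roll(W,1,0),axis=1))
pl=np.zeros_like(m);cv2.fillConvexPoly(pl,b.astype(int),255);pl=cv2.dilate(pl,np.ones((5,5)))
w=full&~pl
vis=im.copy();cv2.polylines(vis,[b.astype(int)],True,(255,0,0),1)
for q in cv2.findContours(m&~pl,0,1)[0]:
    if cv2.contourArea(q)<150:continue
    r=cv2.minAreaRect(q);bb=cv2.boxPoints(r);print(r);print(ray("top",bb,.010).round(4)[:,:2].tolist());cv2.polylines(vis,[bb.astype(int)],True,(0,255,0),1)
cv2.imwrite("pics/v.png",cv2.resize(vis[180:330,200:400],None,fx=4,fy=4))
E
```

```text
(255, 280) [ 23  84 247]
(330, 225) [ 24  79 250]
(240, 228) [ 19 112 239]
(233, 260) [ 19 113 238]
(360, 250) [ 19 113 237]
(355, 285) [ 19 114 238]
(215, 300) [ 11 156 111]
box [[240.52376 291.72803]
 [257.30872 200.6095 ]
 [352.576   218.15875]
 [335.79102 309.27728]]
[[ 0.4579  0.1698  0.022 ]
 [ 0.6374  0.1419  0.022 ]
 [ 0.6034 -0.046   0.022 ]
 [ 0.4259 -0.0134  0.022 ]] [0.53114641 0.06309012 0.022     ]
[0.18596126 0.18162369 0.19094011 0.18043914]
((356.0882263183594, 284.1470642089844), (26.92145538330078, 14.309601783752441), 14.03624439239502)
[[0.4676, -0.0244], [0.4947, -0.0312], [0.4823, -0.0821], [0.4553, -0.0751]]
((229.40457153320312, 259.0486145019531), (26.77206039428711, 14.349824905395508), 9.865806579589844)
[[0.5127, 0.2234], [0.5407, 0.2196], [0.532, 0.1673], [0.504, 0.1714]]
((362.1083068847656, 249.80636596679688), (25.681137084960938, 14.360854148864746), 10.784297943115234)
[[0.5331, -0.0379], [0.5612, -0.0432], [0.5519, -0.0929], [0.5239, -0.0873]]
((237.2448272705078, 227.3319549560547), (23.83379364013672, 13.913783073425293), 14.931418418884277)
[[0.5782, 0.2081], [0.6054, 0.2019], [0.5932, 0.1557], [0.5662, 0.1621]]
```

View pics/v.png

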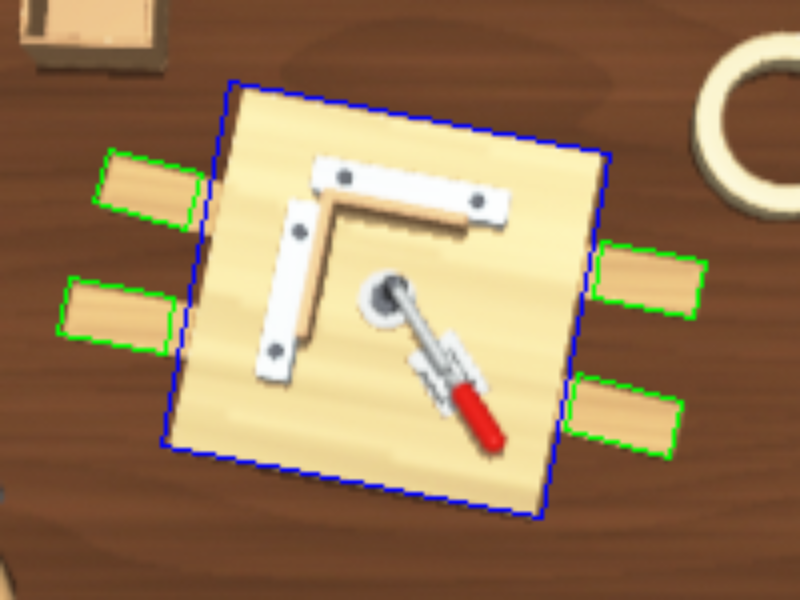

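The overlay fits the right, near and far edges well. The left edge is a few pixels off because of wedge stubs, with the true far-left corner near (260,202). I'll refine it with a colour mask and write a motion helper.

```bash
cat >> h.py <<'E'
from scipy.spatial.transform import Rotation as Ro
def go(p,yaw):
    s=bot.observe();R=Ro.from_euler("xyz",s["tool_rot"]);T=Ro.from_euler("xyz",[np.pi,0,yaw])
    return (R.inv().apply(np.array(p)-s["position"])).round(4),((R.inv()*T).as_rotvec()/2/np.pi).round(4)
E
python3 - <<'E'
from h import *
im=cv2.imread("pics/top0.png");hsv=cv2.cvtColor(im,cv2.COLOR_BGR2HSV)
m=cv2.inRange(hsv,(21,60,200),(30,98,255));m[:195]=0;m[320:]=0;m[:,:225]=0;m[:,370:]=0
m=cv2.morphologyEx(m,cv2.MORPH_OPEN,np.ones((3,3)))
pc=max(cv2.findContours(m,0,1)[0],key=cv2.contourArea)
b=cv2.boxPoints(cv2.minAreaRect(pc))
W=ray("top",b,.022)[:,:2];print(b,W.round(4));print(np.linalg.norm(W-np.roll(W,1,0),axis=1))
a4=cv2.approxPolyDP(cv2.convexHull(pc),6,True)[:,0];print(a4,ray("top",a4,.022).round(4)[:,:2].tolist())
i=W[:,0].argsort();n,f=W[i[:2]],W[i[2:]];n=n[n[:,1].argsort()];f=f[f[:,1].argsort()]
C=W.mean(0);x=(f-n).sum(0);y=(n[1]-n[0])+(f[1]-f[0])
yaw=(np.arctan2(x[1],x[0])+np.arctan2(-y[0],y[1]))/2;print("C",C,"yaw",yaw)
R=np.array([[np.cos(yaw),-np.sin(yaw)],[np.sin(yaw),np.cos(yaw)]])
for k,(sx,sy) in enumerate([(1,1),(1,-1),(-1,-1),(-1,1)],1):
    p=C+R@(np.array([sx,sy])*.074);print("press",k,p.round(4),go([*p,.06],yaw+np.pi))
    print("wedge start plate-frame target",(C+R@np.array([sx*.034,sy*.117])).round(4))
print("over",go([*C,.15],yaw+np.pi))
# wedges in plate frame
for q in ([[.4823,-.0821],[.4553,-.0751]],[[.5127,.2234],[.5407,.2196]],[[.5519,-.0929],[.5239,-.0873]],[[.5782,.2081],[.6054,.2019]]):
    print("thick end", (R.T@(np.mean(q,0)-C)).round(4))
E
```

```text
[[242.26645 290.92975]
 [258.91446 201.74403]
 [349.86533 218.72153]
 [333.21732 307.90723]] [[ 0.4595  0.1665]
 [ 0.6351  0.1387]
 [ 0.6022 -0.0406]
 [ 0.4285 -0.0085]]
[0.17767942 0.17783159 0.18233424 0.17671184]
[[261 203]
 [349 219]
 [331 307]
 [243 290]] [[0.6326, 0.1345], [0.6016, -0.0389], [0.4301, -0.0042], [0.4613, 0.1651]]
C [0.53131722 0.06401607] yaw -0.17417822081559847
press 1 [0.617  0.1241] (array([-0.5043, -0.2481,  0.1711]), array([-0.0002, -0.    , -0.0428]))
wedge start plate-frame target [0.5851 0.1734]
press 2 [ 0.5914 -0.0217] (array([-0.5436, -0.3908,  0.1712]), array([-0.0002, -0.    , -0.0428]))
wedge start plate-frame target [ 0.5445 -0.0571]
press 3 [0.4456 0.004 ] (array([-0.4009, -0.43  ,  0.1712]), array([-0.0002, -0.    , -0.0428]))
wedge start plate-frame target [ 0.4776 -0.0453]
press 4 [0.4713 0.1497] (array([-0.3616, -0.2873,  0.1711]), array([-0.0002, -0.    , -0.0428]))
wedge start plate-frame target [0.5181 0.1851]
over (array([-0.4526, -0.3391,  0.0811]), array([-0.0002, -0.    , -0.0428]))
thick end [-0.0369 -0.1513]
thick end [-0.0318  0.1543]
thick end [ 0.0332 -0.1506]
thick end [0.0351 0.1493]
```

Request:
move_arm --moves '[[[0, -0.09, -0.07, 0.02, 0, 0, -0.011], [0, -0.18, -0.14, 0.04, 0, 0, -0.022], [0, -0.27, -0.215, 0.08, 0, 0, -0.033], [0, -0.3616, -0.2873, 0.12, 0, 0, -0.0428], [0, -0.3616, -0.2873, 0.12, 0, 0, -0.0428]]]' --force 60

```text
clock: 0.6
position: [0.3759, 0.3448, 0.1736]
tool_rot: [3.142, 0.0, 2.97]
force: [0.6, 0.3, 0.6]
grip_width: 0.0121
finger_force: 0.0
```

Request:
move_arm --moves '[[[0, 0, 0, 0, 0, 0, 0], [0, 0, 0, 0, 0, 0, 0], [0, 0, 0, 0, 0, 0, 0], [0, 0, 0, 0, 0, 0, 0], [0, 0, 0, 0, 0, 0, 0]]]'

```text
clock: 1.1
position: [0.375, 0.3476, 0.1742]
tool_rot: [3.141, -0.0, 2.969]
force: [-0.8, -0.0, -0.5]
grip_width: 0.0006
finger_force: 0.0
```

```bash
python3 - <<'E'
from h import *
print(go([.4713,.1497,.06],2.9674),bot.observe()["force"])
E
```

```text
(array([-0.1289, -0.1785,  0.1141]), array([ 0.    , -0.    ,  0.0003])) [-0.77958439 -0.02357616 -0.53048685]
```

Request:
move_arm --moves '[[[0, -0.03, -0.04, 0.02, 0, 0, 0], [0, -0.06, -0.08, 0.04, 0, 0, 0], [0, -0.09, -0.12, 0.06, 0, 0, 0], [0, -0.11, -0.15, 0.08, 0, 0, 0], [0, -0.129, -0.1785, 0.1, 0, 0, 0]]]'

```text
clock: 1.6
position: [0.4724, 0.1469, 0.0734]
tool_rot: [-3.142, 0.001, 2.968]
force: [1.4, 0.3, -0.5]
grip_width: 0.0004
finger_force: 0.0
```

Request:
move_arm --moves '[[[0, 0, 0, 0.0, 0, 0, 0], [0, 0, 0, 0.02, 0, 0, 0], [0, 0, 0, 0.03, 0, 0, 0], [0, 0, 0, 0.035, 0, 0, 0], [0, 0, 0, 0.035, 0, 0, 0]]]'

```text
clock: 2.1
position: [0.4712, 0.1492, 0.0388]
tool_rot: [-3.141, -0.001, 2.969]
force: [0.1, 0.9, 0.2]
grip_width: 0.0001
finger_force: 0.0
```

```bash
python3 - <<'E'
from h import *
print(go([.4713,.1497,.022],2.9674),bot.observe()["force"])
cv2.imwrite("pics/s1.png",bot.grab_frame("scene")[180:320,250:450,::-1].repeat(4,0).repeat(4,1))
E
```

```text
(array([-0.    ,  0.0005,  0.0168]), array([-0.0001, -0.0001,  0.0002])) [0.08248085 0.91848594 0.18942998]
```

View pics/s1.png

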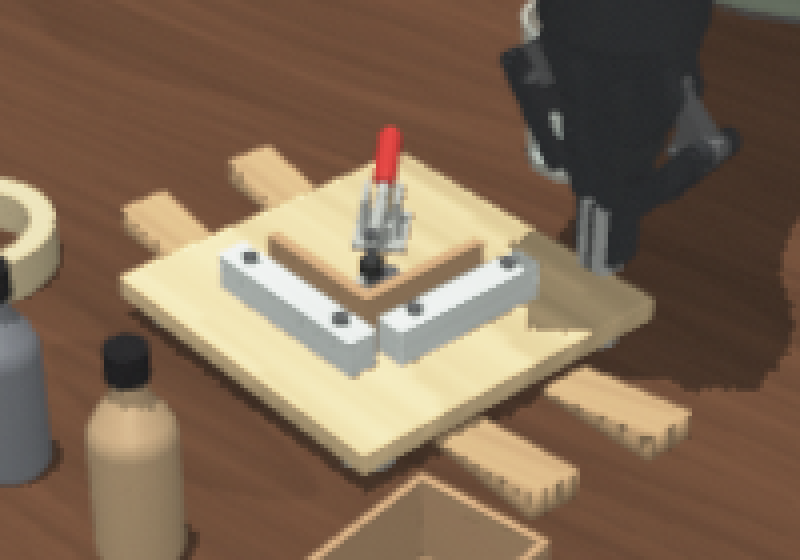

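The crop shows the shut fingertips just above the near-left corner (600,270), clear of the fence. Now I'll press gently.

Request:
move_arm --moves '[[[0, 0, 0, 0.008, 0, 0, 0], [0, 0, 0, 0.014, 0, 0, 0], [0, 0, 0, 0.016, 0, 0, 0], [0, 0, 0, 0.0165, 0, 0, 0], [0, 0, 0, 0.0165, 0, 0, 0]]]'

```text
clock: 2.65
position: [0.4716, 0.1486, 0.0226]
tool_rot: [-3.142, -0.0, 2.968]
force: [0.1, -0.7, 1.0]
grip_width: 0.0005
finger_force: 0.0
```

Request:
move_arm --moves '[[[0, 0, 0, 0.001, 0, 0, 0], [0, 0, 0, 0.001, 0, 0, 0], [0, 0, 0, 0.002, 0, 0, 0], [0, 0, 0, 0.002, 0, 0, 0]]]'

```text
clock: 3.05
position: [0.4718, 0.1487, 0.0219]
tool_rot: [3.141, 0.001, 2.968]
force: [-7.6, -2.3, 33.2]
grip_width: 0.0001
finger_force: 16.4
```

Corner 4 is sound: 33 N with no give. Before corner 3 I'll check how far the clamp handle is from it.

Request:
move_arm --moves '[[[0, 0, 0, -0.02, 0, 0, 0], [0, 0, 0, -0.05, 0, 0, 0], [0, 0, 0, -0.08, 0, 0, 0], [0, 0, 0, -0.08, 0, 0, 0]]]'

```text
clock: 3.45
position: [0.4733, 0.1491, 0.1039]
tool_rot: [3.139, 0.004, 2.967]
force: [-0.4, 0.1, -0.4]
grip_width: 0.0001
finger_force: 0.0
```

```bash
python3 - <<'E'
from h import *
C=np.array([.5313,.0640]);yaw=-.1742;R=np.array([[np.cos(yaw),-np.sin(yaw)],[np.sin(yaw),np.cos(yaw)]])
pts={}
for n in("top","scene"):
    im=cv2.imread(f"pics/{n}0.png");h=cv2.cvtColor(im,cv2.COLOR_BGR2HSV)
    m=cv2.inRange(h,(0,170,120),(8,255,255))|cv2.inRange(h,(174,170,120),(180,255,255))
    if n=="top": m[:240]=0;m[300:]=0;m[:,:290]=0;m[:,350:]=0
    else: m[:200]=0;m[250:]=0;m[:,:320]=0;m[:,370:]=0
    p=cv2.findNonZero(m)[:,0];i=p[:,1].argmax() if n=="top" else p[:,1].argmin();pts[n]=p[i];print(n,p[i],p.min(0),p.max(0))
    for z in(.04,.05,.06,.07): print(z,(R.T@(ray(n,p[i],z)[0,:2]-C)).round(4))
print("press3 is (-.074,-.074)",go([.4456,.004,.09],2.9674))
E
```

```text
top [322 292] [313 276] [325 292]
0.04 [-0.0637 -0.0627]
0.05 [-0.0642 -0.0628]
0.06 [-0.0647 -0.0628]
0.07 [-0.0652 -0.0628]
scene [346 212] [344 212] [349 224]
0.04 [-0.076  -0.0845]
0.05 [-0.0646 -0.0716]
0.06 [-0.0531 -0.0586]
0.07 [-0.0417 -0.0457]
press3 is (-.074,-.074) (array([ 0.0021, -0.1478,  0.0135]), array([ 0.0004,  0.0007, -0.    ]))
```

The handle tip is right beside corner 3, so I'll test corners 1 and 2 first; corner 1 is next.

Request:
move_arm --moves '[[[0, -0.04, 0, 0, 0, 0, 0], [0, -0.08, 0, 0, 0, 0, 0], [0, -0.12, 0, 0, 0, 0, 0], [0, -0.147, 0, 0.01, 0, 0, 0], [0, -0.147, 0, 0.04, 0, 0, 0]]]'

```text
clock: 3.95
position: [0.6208, 0.1221, 0.0616]
tool_rot: [3.14, 0.005, 2.965]
force: [-0.9, -0.0, -0.0]
grip_width: 0.0
finger_force: 0.0
```

Request:
move_arm --moves '[[[0, 0, 0, 0.02, 0, 0, 0], [0, 0, 0, 0.03, 0, 0, 0], [0, 0, 0, 0.03, 0, 0, 0]]]'

```text
clock: 4.25
position: [0.6155, 0.1231, 0.0293]
tool_rot: [-3.141, -0.002, 2.968]
force: [-0.0, -0.3, 0.1]
grip_width: -0.0002
finger_force: 0.0
```

```bash
python3 - <<'E'
from h import *
print(go([.617,.1241,.022],2.9674),bot.observe()["position"])
E
```

```text
(array([-0.0013,  0.0013,  0.0073]), array([-0.0001, -0.0003,  0.0001])) [0.61552956 0.12307405 0.02929691]
```

Request:
move_arm --moves '[[[0, -0.001, 0.001, 0.004, 0, 0, 0], [0, -0.001, 0.001, 0.007, 0, 0, 0], [0, -0.001, 0.001, 0.009, 0, 0, 0], [0, -0.001, 0.001, 0.009, 0, 0, 0]]]'

```text
clock: 4.65
position: [0.6179, 0.1242, 0.0222]
tool_rot: [3.141, 0.001, 2.968]
force: [0.1, 0.2, 0.8]
grip_width: 0.0001
finger_force: 0.3
```

Request:
move_arm --moves '[[[0, 0, 0, 0.001, 0, 0, 0], [0, 0, 0, 0.002, 0, 0, 0], [0, 0, 0, 0.002, 0, 0, 0]]]'

```text
clock: 4.95
position: [0.618, 0.1242, 0.0218]
tool_rot: [3.141, 0.001, 2.968]
force: [-10.9, -1.8, 34.1]
grip_width: 0.0005
finger_force: 17.3
```

Corner 1 is sound too. Next is corner 2, which is −148 mm along tool y.

Request:
move_arm --moves '[[[0, 0, 0, -0.02, 0, 0, 0], [0, 0, 0, -0.06, 0, 0, 0], [0, 0, -0.04, -0.07, 0, 0, 0], [0, 0, -0.08, -0.07, 0, 0, 0], [0, 0, -0.12, -0.07, 0, 0, 0]]]'

```text
clock: 5.45
position: [0.5967, 0.0046, 0.0905]
tool_rot: [3.141, 0.001, 2.968]
force: [1.3, -0.1, -0.5]
grip_width: 0.0001
finger_force: 0.0
```

Request:
move_arm --moves '[[[0, 0, -0.028, 0, 0, 0, 0], [0, 0, -0.028, 0.03, 0, 0, 0], [0, 0, -0.028, 0.05, 0, 0, 0], [0, 0, -0.028, 0.06, 0, 0, 0], [0, 0, -0.028, 0.06, 0, 0, 0]]]'

```text
clock: 5.95
position: [0.5914, -0.0216, 0.0288]
tool_rot: [-3.141, -0.002, 2.968]
force: [-0.7, -1.0, 0.9]
grip_width: -0.0001
finger_force: 0.0
```

```bash
python3 - <<'E'
from h import *
print(go([.5914,-.0217,.022],2.9674),bot.observe()["position"])
E
```

```text
(array([-0.0001, -0.0001,  0.0068]), array([-0.0001, -0.0003,  0.0001])) [ 0.59136648 -0.02160936  0.02877036]
```

Request:
move_arm --moves '[[[0, 0, 0, 0.004, 0, 0, 0], [0, 0, 0, 0.007, 0, 0, 0], [0, 0, 0, 0.008, 0, 0, 0], [0, 0, 0, 0.009, 0, 0, 0], [0, 0, 0, 0.009, 0, 0, 0]]]'

```text
clock: 6.45
position: [0.5923, -0.0216, 0.022]
tool_rot: [3.141, 0.001, 2.968]
force: [-6.1, 0.9, 19.1]
grip_width: -0.0
finger_force: 9.5
```

Request:
move_arm --moves '[[[0, 0, 0, 0.001, 0, 0, 0], [0, 0, 0, 0.002, 0, 0, 0], [0, 0, 0, 0.002, 0, 0, 0]]]'

```text
clock: 6.75
position: [0.5924, -0.0217, 0.0217]
tool_rot: [3.141, 0.001, 2.968]
force: [-17.3, 1.6, 54.9]
grip_width: -0.0003
finger_force: 27.3
```

Corner 2 is sound, so it should be corner 3. I'll press it turned 45°, slightly outward, to clear the clamp handle.

Request:
move_arm --moves '[[[0, 0, 0, -0.03, 0, 0, 0], [0, 0, 0, -0.07, 0, 0, 0], [0, 0.04, 0, -0.08, 0, 0, -0.02], [0, 0.08, -0.002, -0.08, 0, 0, -0.04], [0, 0.12, -0.004, -0.08, 0, 0, -0.06]]]'

```text
clock: 7.25
position: [0.4719, -0.0047, 0.0994]
tool_rot: [-3.141, 0.002, -2.933]
force: [0.8, 0.9, -0.2]
grip_width: 0.0
finger_force: 0.0
```

Request:
move_arm --moves '[[[0, 0.028, 0, 0, 0, 0, -0.02], [0, 0.028, 0, 0, 0, 0, -0.04], [0, 0.028, 0, 0, 0, 0, -0.06], [0, 0.028, 0, 0, 0, 0, -0.065], [0, 0.028, 0, 0, 0, 0, -0.065]]]'

```text
clock: 7.75
position: [0.4458, -0.0107, 0.0988]
tool_rot: [-3.141, 0.0, -2.532]
force: [0.8, -0.1, -0.3]
grip_width: 0.0001
finger_force: 0.0
```

```bash
python3 - <<'E'
from h import *
C=np.array([.5313,.0640]);yaw=-.1742;R=np.array([[np.cos(yaw),-np.sin(yaw)],[np.sin(yaw),np.cos(yaw)]])
p=C+R@[-.078,-.078];s=bot.observe()
print(p,go([*p,.022],2.9674+np.pi/4),s["position"],s["tool_rot"],s["qpos"])
E
```

```text
[0.44096151 0.00069947] (array([-0.0025,  0.0121,  0.0768]), array([-0.    ,  0.0001, -0.0003])) [ 0.44582495 -0.01067897  0.09882157] [-3.14139848e+00  4.12879499e-04 -2.53225309e+00] [ 0.11577945  0.47255046 -0.28490366  2.15778498  0.25091928  0.54121304
  1.82462626]
```

Request:
move_arm --moves '[[[0, -0.0025, 0.012, 0, 0, 0, 0], [0, -0.0025, 0.012, 0.02, 0, 0, 0], [0, -0.0025, 0.012, 0.04, 0, 0, 0], [0, -0.0025, 0.012, 0.06, 0, 0, 0], [0, -0.0025, 0.012, 0.065, 0, 0, 0]]]'

```text
clock: 8.25
position: [0.4397, 0.0015, 0.0322]
tool_rot: [3.14, -0.002, -2.531]
force: [-0.2, 0.2, 0.4]
grip_width: 0.0
finger_force: 0.0
```

Request:
move_arm --moves '[[[0, 0, 0, 0.005, 0, 0, 0], [0, 0, 0, 0.01, 0, 0, 0], [0, 0, 0, 0.012, 0, 0, 0], [0, 0, 0, 0.012, 0, 0, 0]]]'

```text
clock: 8.65
position: [0.4409, 0.0007, 0.0218]
tool_rot: [-3.141, 0.0, -2.53]
force: [0.1, 0.3, 0.3]
grip_width: -0.0
finger_force: 0.1
```

Request:
move_arm --moves '[[[0, 0, 0, 0.001, 0, 0, 0], [0, 0, 0, 0.002, 0, 0, 0], [0, 0, 0, 0.002, 0, 0, 0]]]'

```text
clock: 8.95
position: [0.4408, 0.0006, 0.0197]
tool_rot: [-3.141, 0.0, -2.53]
force: [-0.1, -0.9, 1.7]
grip_width: -0.0001
finger_force: 1.2
```

Request:
move_arm --moves '[[[0, 0, 0, 0.001, 0, 0, 0], [0, 0, 0, 0.002, 0, 0, 0], [0, 0, 0, 0.002, 0, 0, 0]]]'

```text
clock: 9.25
position: [0.4407, 0.0005, 0.0179]
tool_rot: [-3.141, -0.0, -2.53]
force: [-4.4, -1.0, 17.4]
grip_width: 0.0003
finger_force: 8.7
```

Corner 3 gives: 4 mm, then a hard stop. Lifting off and going to outside wedge 3.

Request:
move_arm --moves '[[[0, 0, 0, -0.03, 0, 0, 0], [0, 0, 0, -0.075, 0, 0, 0], [0, 0, 0, -0.085, 0, 0, 0.02], [0, 0, 0, -0.085, 0, 0, 0.04], [0, 0, 0, -0.085, 0, 0, 0.06]]]'

```text
clock: 9.75
position: [0.4412, 0.0005, 0.1032]
tool_rot: [-3.141, 0.001, -2.913]
force: [-0.2, -0.0, -0.3]
grip_width: 0.0003
finger_force: 0.0
```

Request:
move_arm --moves '[[[0, 0, 0, 0, 0, 0, 0.02], [0, 0, 0, 0, 0, 0, 0.04], [0, 0, 0, 0, 0, 0, 0.06], [0, 0, 0, 0, 0, 0, 0.065], [0, 0, 0, 0, 0, 0, 0.065]]]'

```text
clock: 10.25
position: [0.4408, 0.0008, 0.1026]
tool_rot: [-3.141, 0.0, 2.97]
force: [-0.3, 0.2, -0.1]
grip_width: 0.0
finger_force: 0.0
```

```bash
python3 - <<'E'
from h import *
C=np.array([.5313,.0640]);yaw=-.1742;R=np.array([[np.cos(yaw),-np.sin(yaw)],[np.sin(yaw),np.cos(yaw)]])
p=C+R@[-.035,-.19];s=bot.observe()
print(p,go([*p,.004],yaw+np.pi),s["position"],s["tool_rot"])
cv2.imwrite("pics/t2.png",bot.grab_frame("top")[180:330,200:400,::-1].repeat(4,0).repeat(4,1))
E
```

```text
[ 0.46389885 -0.11705824] (array([-0.0429, -0.1122,  0.0986]), array([-0.    ,  0.    ,  0.0004])) [0.44080198 0.00082854 0.10256661] [-3.14145377e+00  5.85828437e-05  2.96991145e+00]
```

Request:
move_arm --moves '[[[0, -0.014, -0.038, 0, 0, 0, 0], [0, -0.028, -0.076, 0, 0, 0, 0], [0, -0.043, -0.112, 0, 0, 0, 0], [0, -0.043, -0.112, 0.04, 0, 0, 0], [0, -0.043, -0.112, 0.07, 0, 0, 0]]]'

```text
clock: 10.8
position: [0.4639, -0.1185, 0.0316]
tool_rot: [3.141, 0.001, 2.968]
force: [0.5, 0.6, -0.5]
grip_width: -0.0001
finger_force: 0.0
```

Request:
move_arm --moves '[[[0, 0, 0, 0.02, 0, 0, 0], [0, 0, 0, 0.0255, 0, 0, 0], [0, 0, 0, 0.0255, 0, 0, 0]]]'

```text
clock: 11.1
position: [0.4634, -0.117, 0.0068]
tool_rot: [3.141, -0.001, 2.969]
force: [-0.6, 0.2, 0.9]
grip_width: -0.0004
finger_force: 0.0
```

```bash
python3 - <<'E'
from h import *
C=np.array([.5313,.0640]);yaw=-.1742;R=np.array([[np.cos(yaw),-np.sin(yaw)],[np.sin(yaw),np.cos(yaw)]])
s=bot.observe();print(R.T@(s["position"][:2]-C),s["position"],s["force"])
a=bot.grab_frame("top");
h=cv2.cvtColor(a,cv2.COLOR_RGB2HSV)
m=cv2.inRange(h,(14,90,120),(20.5,135,255));m[:270]=0;m[300:]=0;m[:,:335]=0;m[:,385:]=0
q=max(cv2.findContours(m,0,1)[0],key=cv2.contourArea);print(cv2.boundingRect(q),cv2.minAreaRect(q))
cv2.imwrite("pics/t3.png",a[200:340,280:480,::-1].repeat(4,0).repeat(4,1))
E
```

```text
[-0.03546179 -0.18999869] [ 0.46344427 -0.1169769   0.00679429] [-0.645837    0.19811316  0.88200476]
(335, 270, 33, 30) ((352.6080322265625, 287.156005859375), (30.4105281829834, 29.60554313659668), 10.30484676361084)
```

View pics/t3.png

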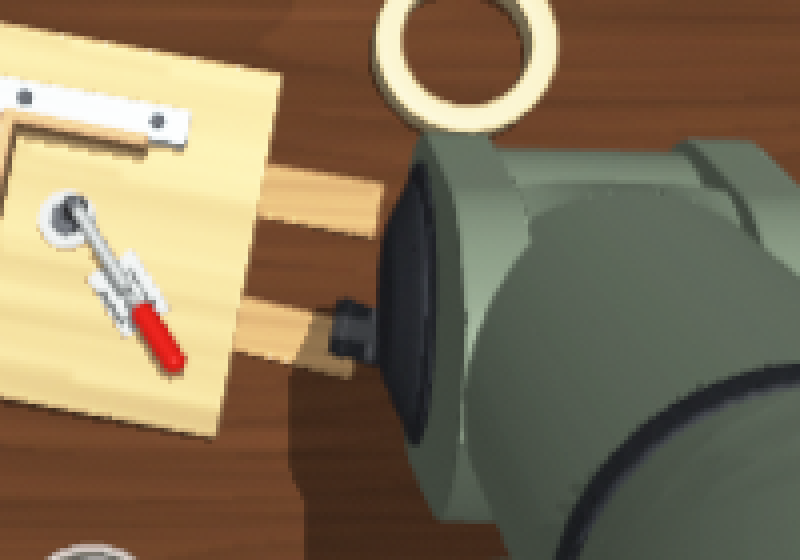

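The wedge lies nearly in line with the plate's y axis and the fingers stand behind its thick end at about (350,350). Now the push along tool +y.

Request:
move_arm --moves '[[[0, 0, 0.006, 0.0015, 0, 0, 0], [0, 0, 0.012, 0.0015, 0, 0, 0], [0, 0, 0.018, 0.0015, 0, 0, 0], [0, 0, 0.022, 0.0015, 0, 0, 0], [0, 0, 0.026, 0.0015, 0, 0, 0]]]'

```text
clock: 11.65
position: [0.4685, -0.0909, 0.0058]
tool_rot: [3.142, 0.0, 2.968]
force: [-0.2, -0.2, -0.5]
grip_width: 0.0001
finger_force: 0.0
```

Request:
move_arm --moves '[[[0, 0, 0.004, 0, 0, 0, 0], [0, 0, 0.008, 0, 0, 0, 0], [0, 0, 0.012, 0, 0, 0, 0], [0, 0, 0.016, 0, 0, 0, 0], [0, 0, 0.018, 0, 0, 0, 0]]]'

```text
clock: 12.15
position: [0.4715, -0.0733, 0.0056]
tool_rot: [3.142, 0.0, 2.968]
force: [0.4, -0.1, 0.6]
grip_width: -0.0
finger_force: 0.1
```

```bash
python3 - <<'E'
from h import *
C=np.array([.5313,.0640]);yaw=-.1742;R=np.array([[np.cos(yaw),-np.sin(yaw)],[np.sin(yaw),np.cos(yaw)]])
s=bot.observe();print(R.T@(s["position"][:2]-C),s["position"],s["force"])
a=bot.grab_frame("top")
cv2.imwrite("pics/t4.png",a[220:320,300:420,::-1].repeat(5,0).repeat(5,1))
E
```

```text
[-0.03513725 -0.14557611] [ 0.47146324 -0.07328289  0.00559237] [ 0.41008165 -0.11671452  0.60944269]
```

View pics/t4.png

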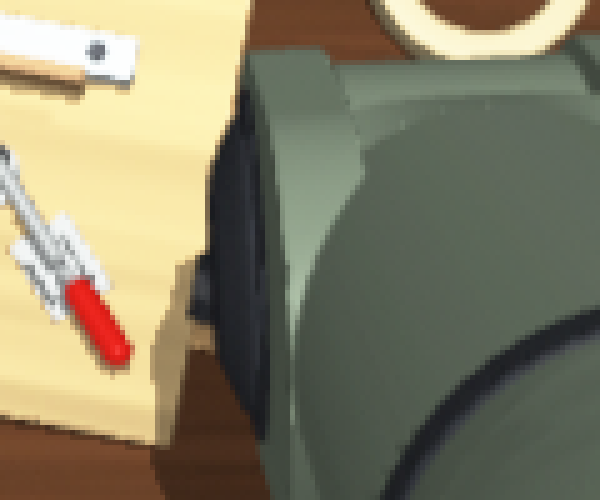

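The arm hides most of the wedge, with only a stub visible at (202,335), so I'll creep in by force.

Request:
move_arm --moves '[[[0, 0, 0.003, 0, 0, 0, 0], [0, 0, 0.006, 0, 0, 0, 0], [0, 0, 0.008, 0, 0, 0, 0], [0, 0, 0.01, 0, 0, 0, 0]]]'

```text
clock: 12.6
position: [0.4731, -0.0638, 0.0056]
tool_rot: [-3.142, -0.0, 2.968]
force: [-0.5, -0.3, 0.0]
grip_width: 0.0001
finger_force: 0.0
```

Request:
move_arm --moves '[[[0, 0, 0.001, 0, 0, 0, 0], [0, 0, 0.002, 0, 0, 0, 0]]]'

```text
clock: 12.8
position: [0.4735, -0.0619, 0.0056]
tool_rot: [-3.142, 0.0, 2.968]
force: [-0.3, 0.5, 0.2]
grip_width: -0.0
finger_force: 0.0
```

Request:
move_arm --moves '[[[0, 0, 0.001, 0, 0, 0, 0], [0, 0, 0.002, 0, 0, 0, 0], [0, 0, 0.003, 0, 0, 0, 0]]]'

```text
clock: 13.1
position: [0.474, -0.0589, 0.0056]
tool_rot: [-3.142, -0.0, 2.968]
force: [-0.2, -0.1, -0.1]
grip_width: 0.0001
finger_force: 0.0
```

Request:
move_arm --moves '[[[0, 0, 0.001, 0, 0, 0, 0], [0, 0, 0.001, 0, 0, 0, 0]]]'

```text
clock: 13.3
position: [0.4742, -0.0578, 0.0056]
tool_rot: [3.142, 0.0, 2.968]
force: [-0.3, -0.1, -0.1]
grip_width: 0.0003
finger_force: 0.0
```

```bash
python3 - <<'E'
from h import *
cv2.imwrite("pics/s5.png",bot.grab_frame("scene")[170:300,230:400,::-1].repeat(4,0).repeat(4,1))
E
```

```text
(no output)
```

View pics/s5.png

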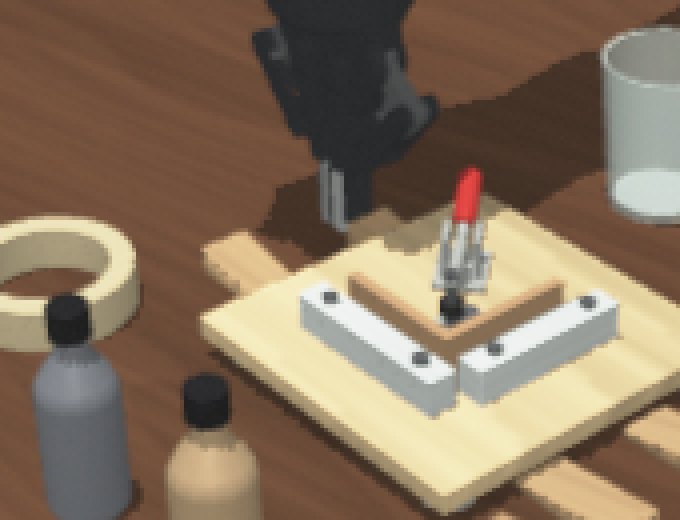

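The wedge now sticks out only a little at (375,225), with the fingers against its thick end at (345,215). I'll keep creeping.

Request:
move_arm --moves '[[[0, 0, 0.001, 0, 0, 0, 0], [0, 0, 0.0015, 0, 0, 0, 0], [0, 0, 0.002, 0, 0, 0, 0]]]'

```text
clock: 13.65
position: [0.4745, -0.056, 0.0056]
tool_rot: [-3.142, 0.0, 2.968]
force: [0.1, -0.0, -0.3]
grip_width: -0.0001
finger_force: 0.0
```

Request:
move_arm --moves '[[[0, 0, 0.0005, 0, 0, 0, 0], [0, 0, 0.001, 0, 0, 0, 0], [0, 0, 0.001, 0, 0, 0, 0]]]'

```text
clock: 13.95
position: [0.4747, -0.055, 0.0056]
tool_rot: [-3.142, 0.0, 2.968]
force: [-0.1, -0.7, -1.0]
grip_width: 0.0001
finger_force: 0.0
```

Request:
move_arm --moves '[[[0, 0, 0.0005, 0, 0, 0, 0], [0, 0, 0.001, 0, 0, 0, 0], [0, 0, 0.001, 0, 0, 0, 0]]]'

```text
clock: 14.25
position: [0.4748, -0.054, 0.0056]
tool_rot: [-3.142, -0.0, 2.968]
force: [0.3, 0.1, -0.7]
grip_width: 0.0002
finger_force: 0.2
```

Request:
move_arm --moves '[[[0, 0, 0.0005, 0, 0, 0, 0], [0, 0, 0.001, 0, 0, 0, 0], [0, 0, 0.001, 0, 0, 0, 0]]]'

```text
clock: 14.55
position: [0.475, -0.0532, 0.0056]
tool_rot: [-3.141, -0.0, 2.968]
force: [-0.1, -2.3, -0.8]
grip_width: 0.0001
finger_force: 1.1
```

Request:
move_arm --moves '[[[0, 0, 0.0003, 0, 0, 0, 0], [0, 0, 0.0005, 0, 0, 0, 0], [0, 0, 0.0005, 0, 0, 0, 0]]]'

```text
clock: 14.85
position: [0.475, -0.0528, 0.0056]
tool_rot: [-3.141, -0.0, 2.967]
force: [-1.1, -4.7, -0.0]
grip_width: 0.0001
finger_force: 2.0
```

Request:
move_arm --moves '[[[0, 0, 0.0002, 0, 0, 0, 0], [0, 0, 0.0003, 0, 0, 0, 0], [0, 0, 0.0003, 0, 0, 0, 0]]]'

```text
clock: 15.15
position: [0.475, -0.0525, 0.0056]
tool_rot: [-3.141, -0.0, 2.967]
force: [-0.5, -5.4, -1.1]
grip_width: -0.0002
finger_force: 2.4
```

Request:
move_arm --moves '[[[0, 0, 0.0003, 0, 0, 0, 0], [0, 0, 0.0006, 0, 0, 0, 0], [0, 0, 0.0006, 0, 0, 0, 0]]]'

```text
clock: 15.45
position: [0.4751, -0.0521, 0.0056]
tool_rot: [-3.141, -0.0, 2.967]
force: [-0.6, -7.0, -0.9]
grip_width: 0.0
finger_force: 3.1
```

Request:
move_arm --moves '[[[0, 0, 0.0003, 0, 0, 0, 0], [0, 0, 0.0003, 0, 0, 0, 0]]]'

```text
clock: 15.65
position: [0.4751, -0.052, 0.0056]
tool_rot: [-3.141, -0.0, 2.967]
force: [-1.0, -8.1, -0.9]
grip_width: 0.0003
finger_force: 3.4
```

Request:
move_arm --moves '[[[0, 0, -0.003, 0, 0, 0, 0], [0, 0, -0.02, 0, 0, 0, 0], [0, 0, -0.05, 0, 0, 0, 0], [0, 0, -0.05, -0.05, 0, 0, 0], [0, 0, -0.05, -0.1, 0, 0, 0]]]'

```text
clock: 16.15
position: [0.4654, -0.1009, 0.1057]
tool_rot: [3.141, -0.004, 2.967]
force: [1.0, 0.3, 0.5]
grip_width: -0.0001
finger_force: 0.0
```

Request:
move_arm --moves '[[[0, 0, -0.04, -0.05, 0, 0, 0], [0, 0, -0.09, -0.1, 0, 0, 0], [0, 0, -0.14, -0.14, 0, 0, 0], [0, 0, -0.19, -0.14, 0, 0, 0], [0, 0, -0.19, -0.14, 0, 0, 0]]]'

```text
clock: 16.65
position: [0.4335, -0.2897, 0.2474]
tool_rot: [-3.141, 0.002, 2.968]
force: [0.0, -0.6, -1.5]
grip_width: -0.0001
finger_force: 0.0
```

```bash
python3 - <<'E'
from h import *
C=np.array([.5313,.0640]);yaw=-.1742;R=np.array([[np.cos(yaw),-np.sin(yaw)],[np.sin(yaw),np.cos(yaw)]])
a=bot.grab_frame("top");h=cv2.cvtColor(a,cv2.COLOR_RGB2HSV)
m=cv2.inRange(h,(14,101,150),(21,140,255))
m[:205]=0;m[305:]=0;m[:,:212]=0;m[:,380:]=0;m[:,372:][:238]=0
for q in cv2.findContours(m,0,1)[0]:
    if cv2.contourArea(q)<60: continue
    b=cv2.boxPoints(cv2.minAreaRect(q));print(cv2.minAreaRect(q));print(((ray("top",b,.014)[:,:2]-C)@R).round(4).tolist())
print(bot.observe()["position"])
cv2.imwrite("pics/t6.png",a[130:380,160:440,::-1].repeat(2,0).repeat(2,1))
E
```

```text
((344.4840087890625, 282.0880126953125), (12.611425399780273, 18.24631690979004), 10.30484676361084)
[[-0.0534, -0.0899], [-0.0179, -0.09], [-0.0179, -0.1145], [-0.0533, -0.1142]]
((232.19598388671875, 259.6719970703125), (32.10993957519531, 14.310835838317871), 10.30484676361084)
[[-0.0462, 0.1526], [-0.0181, 0.1535], [-0.0181, 0.0902], [-0.0461, 0.0896]]
((359.8280334472656, 247.6959991455078), (30.499971389770508, 24.32842254638672), 10.304847717285156)
[[0.0121, -0.0901], [0.0604, -0.0903], [0.0603, -0.1502], [0.0121, -0.1496]]
((240.04566955566406, 228.07884216308594), (29.631202697753906, 13.913783073425293), 14.931416511535645)
[[0.0207, 0.1492], [0.0484, 0.1478], [0.0435, 0.0889], [0.0159, 0.0905]]
[ 0.43211418 -0.29608973  0.24906646]
```

View pics/t6.png

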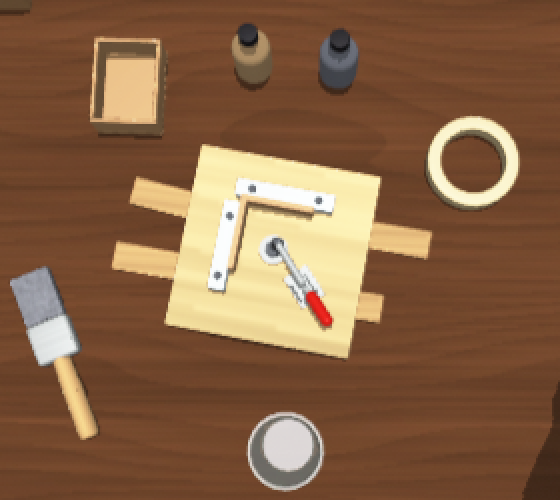

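The wedge's thick end is now 114 mm from the plate centre, so its middle is about 83 mm out against the expected 85 mm. It lies straight at (368,306), and everything else is unmoved.

```bash
python3 -c "
from workcell import bot
print(bot.job_done())"
```

```text
the job is handed in; nothing more can be done
None
```

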